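# Find the rubber pad that solvent has softened

## Robot

A 7-joint arm with a two-finger parallel gripper is mounted at the origin on the work surface. World frame = base frame: x ahead of the robot, y to its left, z up, the work surface at z = 0. Lengths are in m, angles in rad, forces in N, time in s.
With the tool pointing down it reaches from about 0.4 to 0.85 m from the base axis. Payload 4.5 kg.
Tool frame: the origin (TCP) lies midway between the tips of the shut fingers; the grasp point (between the pads) lies 19 mm behind it (env.tcp_to_grasp is the distance from the TCP to the grasp point, in m); y points along the fingers, x is the direction in which the jaws open and shut, and the axes are right-handed (so a half turn about y gives the same grasp; the last joint's range is limited). The gripper opens to 85 mm and grips with 20 to 120 N. Pads are 22 mm wide; open, the fingers measure 114 mm over their backs; the gripper's body (76 mm by 85 mm) begins 54 mm behind the grasp point. The pads swing forward as they close: fully open they stand 13 mm farther back than shut.
Start: joints at [1.26, 0.689, -0.195, 1.565, 0.157, 0.902, -0.215], TCP at [0.211, -0.588, 0.231] pointing down, gripper open.
Joint ranges: [-3.01, 3.01], [-0.46, 2.08], [-1.47, 1.51], [0.13, 2.56], [-1, 4.14], [0.04, 2.09], [-2.66, 2.66]. Speed limits (rad/s): [2.57, 2.57, 3.14, 3.14, 3.14, 3.14, 3.14].

## Interface

Orientations are given as a unit quaternion [x, y, z, w].
In Python, from bench import env gives the robot as it stands.
- The arm moves only by the shell command python3 -m creep 'ROWS' [OPENING]. ROWS is a JSON object of lists of equal length, an entry for each row: "linear": the shift along the tool's x, y, z scaled (see below), a list of three; "delta_rot": the turn, a rotation vector about the tool's x, y, z scaled (see below), a list of three. In form: {"linear": [[x, y, z], ...], "delta_rot": [[wx, wy, wz], ...]}. A call has 1 to 5 rows; each row shifts and turns the commanded pose from where the row before left it, along the tool's axes as they then stand; what a row does not reach is not made up. The controller multiplies each number of a shift by 0.04 m and each number of a turn by 6 degrees. A row lasts 1/10 s, in which the tool goes at most 50 mm and 8.59 degrees, less where a joint would pass 70% of its speed; a pose out of reach is approached as far as the arm can. A call with a number of a shift or a turn outside -1 to 1 is refused whole. A call with a gripper value outside its range is refused whole. OPENING is the finger opening in mm, from 0 to 85.4, set as the call begins (- or left out, the last holds). The fingers move at their own pace and stop on an object; the grip force is fixed at half the most. Time passes only in rows, so rows that do not move let the fingers close. It gives the time, the measured TCP pose, the force and the opening at its end, in the units of the state.
- env.sense(): the state, without advancing time (a new reading comes with each control period).
- env.get_image(name): name is "side" or "top" or "wrist"; returns a dict with "image" (400x640x3 uint8, red, green, blue), "mtx" (3x3 intrinsics, pixels), "k1" (the pictures are not rectified: a ray, as slopes to the right and down, at radius r is drawn at 1 + k1 r^2 times it, then the intrinsics apply), "rvec" (rotation vector, rad) and "tvec" (3), from world to camera coordinates, as OpenCV has them; the wrist camera has in their place "tool_from_camera" (4x4, takes a point from camera to tool coordinates, whose origin is the TCP and whose axes are the tool frame's). Camera axes: x right, y down, z forward; pixel columns grow to the right and rows downward; lengths in m; the calibration is good to about 2 mm. A picture is of the moment at which its call begins: read the wrist's pose just before it. There is no depth.
- env.hand_in(): hands the job in, once; it reports no verdict.
The state is a dict: "clock": time; "joint_pos": joint angles; "joint_velocities": joint speeds; "joint_torque": joint torques, N m; "ee_pos": TCP position; "tool_rot": TCP orientation; "force": force on the tool from outside, world axes, zero at the start; "moment": the same for the moment, N m; "opening": finger opening in m.
Only numpy, scipy, OpenCV 4.12 (cv2) and the standard library are available. Lean on these libraries where they do the work, as an engineer would, in place of code of your own. Each camera call takes 0.05 s, during which the arm holds its last target.

## Task

Three look-alike gasket-rubber pads sit in the aluminium block after a solvent soak, and one of them has gone soft. Take the sprung-pin hardness tester from its blue stand and test the left, then the middle, then the right pad (as the robot sees them), each time pressing the tester centred over the pad until its foot lies flat on the block and holding it there for at least half a second to read how far the pin sinks. Then leave the tester standing, released, foot flat on the block, over the softest pad, and disturb nothing else on the bench.

Things in the scene. Friction and masses are not known exactly. Their poses are not given: they have to be found in the camera images.
- tester: Hand-held hardness tester, 0.5 kg, stepped round body, upright. Origin: centre of its foot's flat underside; z up its axis. Steel foot 60 mm across, 0 to 12 mm high; white barrel 50 mm across up to 70 mm; black grip neck 38 mm across up to 128 mm. A sprung steel pin 8 mm thick sticks out 17 mm below the foot. At the start it stands in the blue stand, foot on the stand's top, pin in its hole.
- grip (a point): Point on the tester's axis in the black neck (38 mm across), 95 mm above the foot's underside: grip here, from above, from any side.
- pointer (a point): Middle of the red pointer bar that rides on the pin (72 mm long along the tester's x, seen on both faces before a yellow scale on the barrel with black ticks every 5 mm). It rests 24 mm above the foot's underside and rises by as much as the pin is pushed in.
- pin (a joint): How far the pin is pushed up into the tester, m (0 out, 0.0175 in), 0.8 N per mm. Foot flat on the block: about 4 mm = soft pad (pin sunk about 12 mm), 10 = firm, 14 = hard. To get the foot down takes about 3, 8 or 11 N in all, of which the tester's weight gives 5 N: it stands foot-flat unaided only on the soft pad; on the others the pin lifts it and, let go, it topples.
- dock: Blue round stand, fixed to the bench, 76 mm across (base flange 92 mm), 35 mm high, with an upright hole 36 mm across. Origin: centre of its underside. The tester stands on it at the start.
- block: Aluminium sample block, fixed, let into the bench to a depth that varies: 110 mm (x) by 310 mm (y), its flat top 28 to 40 mm above the bench, black tabs at its two ends. Three upright holes 36 mm across hold the black rubber pads, 100 mm apart along the block's y. Origin: centre of its underside, 40 mm below its top.
- cell_left (a point): Centre of the left pad's hole (the block's +y end), on the block's top face; axes as the block's. The pad's top lies 1 mm lower and gives way under the pin like a spring, straight down.
- cell_middle (a point): The same for the middle pad.
- cell_right (a point): The same for the right pad (the block's -y end).
- jar: Bystander: closed glass jar with a green cap, 70 mm across, 110 mm high. Origin under its centre.
- cork_ring: Bystander: cork flask ring, 110 mm across, 30 mm high. Origin under its centre.
- brush: Bystander: green-handled bench brush lying flat, along its x. Origin near its middle.
- flask: Bystander: amber conical flask, 94 mm across, 130 mm high. Origin under its centre.
- bung: Bystander: large black rubber bung, 68 mm across, 60 mm high. Origin under its centre.

How it is judged:
On the way, in this order (a step that is already met when the one before it is completed fails the run):
1. the tester is pressed foot-flat on the block, centred over the left pad, for half a second (horizontal distance between tester and cell_left below 0.01 m and z of tester in the frame of cell_left between -0.004 and 0.0025 m and angle between tester's own z axis and vertical below 0.08 rad), for 0.5 s.
2. the tester is pressed foot-flat on the block, centred over the middle pad, for half a second (horizontal distance between tester and cell_middle below 0.01 m and z of tester in the frame of cell_middle between -0.004 and 0.0025 m and angle between tester's own z axis and vertical below 0.08 rad), for 0.5 s.
3. the tester is pressed foot-flat on the block, centred over the right pad, for half a second (horizontal distance between tester and cell_right below 0.01 m and z of tester in the frame of cell_right between -0.004 and 0.0025 m and angle between tester's own z axis and vertical below 0.08 rad), for 0.5 s.
At the end, for the whole second after the job is handed in: The tester stands released, upright (within 0.08 rad) and at rest over one of the three pads: axis within 10 mm of the pad's centre, foot within 2.5 mm of the block's top, and the pin pushed in less than 6.5 mm, as only the soft pad allows (((horizontal distance between tester and cell_left below 0.01 m and z of tester in the frame of cell_left between -0.004 and 0.0025 m and angle between tester's own z axis and vertical below 0.08 rad) or (horizontal distance between tester and cell_middle below 0.01 m and z of tester in the frame of cell_middle between -0.004 and 0.0025 m and angle between tester's own z axis and vertical below 0.08 rad) or (horizontal distance between tester and cell_right below 0.01 m and z of tester in the frame of cell_right between -0.004 and 0.0025 m and angle between tester's own z axis and vertical below 0.08 rad)) and value of joint pin below 0.0065 m and linear speed of tester below 0.01 m/s and contact force between tester and the fingers below 0.1 N); the robot touches nothing.
It fails at once if a bystander (jar, cork ring, brush, flask or bung) is moved by more than 30 mm (distance of any of jar, cork_ring, brush, flask, bung from where it was at the start of the episode above 0.03 m).
It also fails if it takes over 54 s, if anything falls off the work surface, if the arm or the gripper's body presses on something with over 40 N, if the wrist force passes 120 N, or if a joint passes its speed limit or range.

## Working session

There is one attempt and no reset: what is moved stays moved. The work goes in short steps, Python scripts to look and compute and a shell command to move; the robot and the scene stay as the last step left them, time stands still between calls to the robot, and variables do not carry over. Pictures are saved under pics/ and viewed, and the job is handed in when it is done.

```bash
ls; mkdir -p pics; python3 - <<'E'
from bench import env
import cv2
s=env.sense()
print(s)
for n in ["side","top","wrist"]:
    d=env.get_image(n)
    cv2.imwrite(f"pics/{n}0.png",cv2.cvtColor(d["image"],cv2.COLOR_RGB2BGR))
    print(n,{k:v for k,v in d.items() if k!="image"})
E
```

```text
pics
{'clock': 0.0, 'joint_pos': array([ 1.25979965,  0.68999231, -0.19452101,  1.56635822,  0.15729282,
        0.90250506, -0.21511939]), 'joint_velocities': array([-4.90331022e-04,  6.70969178e-04,  1.36862339e-04,  4.99893645e-04,
        4.17067038e-05,  3.92871714e-04, -1.16845118e-03]), 'joint_torque': array([ 3.56634564e-04, -5.39596438e+01, -1.26744960e+00, -1.58542478e+01,
        8.81688553e-03,  9.39960242e-03, -1.49993639e-05]), 'ee_pos': array([ 0.21098697, -0.58760994,  0.23047526]), 'tool_rot': array([-0.57803131,  0.40736119, -0.40622984,  0.57871754]), 'force': array([-0.62133928, -0.24817725, -0.1304273 ]), 'moment': array([ 0.00139948,  0.00725481, -0.03942443]), 'opening': 0.08543005936337547}
side {'mtx': array([[364.55584627,   0.        , 317.24224479],
       [  0.        , 364.55584627, 200.58342711],
       [  0.        ,   0.        ,   1.        ]]), 'k1': -0.08281277345870189, 'rvec': array([ 0.5564931 , -2.68870983,  1.17450507]), 'tvec': array([0.48911233, 0.20515301, 0.9944792 ])}
top {'mtx': array([[453.12658927,   0.        , 322.46303918],
       [  0.        , 453.12658927, 205.81931013],
       [  0.        ,   0.        ,   1.        ]]), 'k1': 0.026313007826427662, 'rvec': array([ 2.09789725, -2.13933202,  0.20703796]), 'tvec': array([0.04789624, 0.55971967, 1.25478192])}
wrist {'mtx': array([[295.07223858,   0.        , 318.82656712],
       [  0.        , 295.07223858, 199.68914412],
       [  0.        ,   0.        ,   1.        ]]), 'k1': -0.016946542369689944, 'tool_from_camera': array([[ 9.99999353e-01,  1.12414053e-03, -1.72898552e-04,
        -2.43225091e-04],
       [ 5.06501748e-04, -3.04044069e-01,  9.52657833e-01,
        -1.42337801e-01],
       [ 1.01835250e-03, -9.52657305e-01, -3.04044442e-01,
         7.92911674e-02],
       [ 0.00000000e+00,  0.00000000e+00,  0.00000000e+00,
         1.00000000e+00]])}
```

View pics/side0.png

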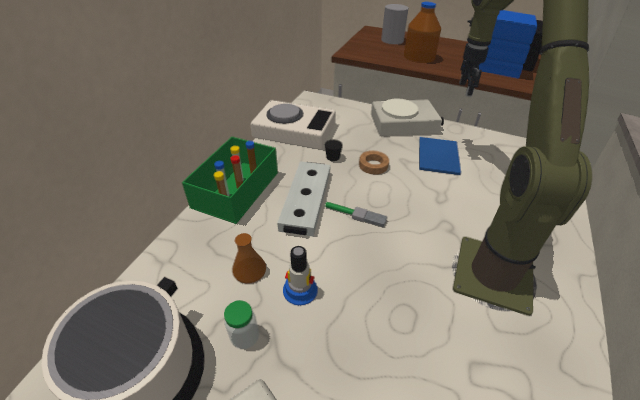

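View pics/top0.png

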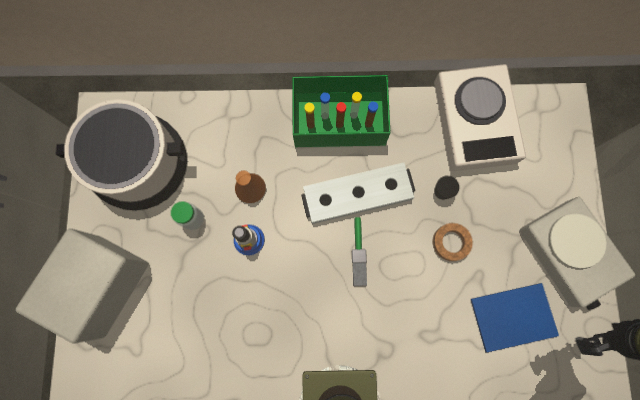

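View pics/wrist0.png

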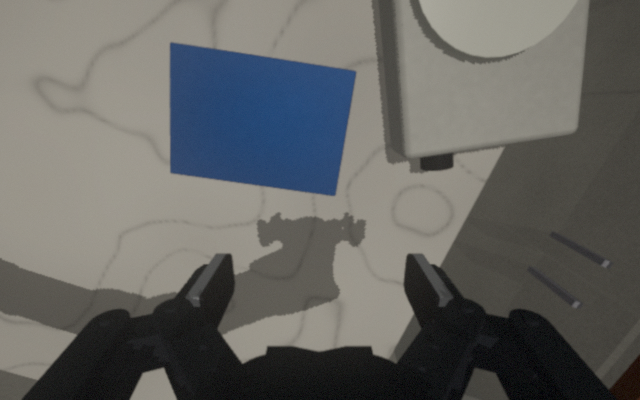

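```bash
cat > h.py <<'E'
import numpy as np, cv2
from scipy.spatial.transform import Rotation as R
from scipy.optimize import least_squares
def cam(d):
    M=cv2.Rodrigues(np.array(d["rvec"]))[0]
    return d["mtx"],d["k1"],M,np.array(d["tvec"])
def proj(d,P):
    K,k,M,t=cam(d); c=np.atleast_2d(P)@M.T+t
    s=c[:,:2]/c[:,2:]; r2=(s**2).sum(1,keepdims=True)
    s=s*(1+k*r2); return s*[K[0,0],K[1,1]]+[K[0,2],K[1,2]]
def wristd(d,s):
    T=np.array(d["tool_from_camera"]); W=np.eye(4); W[:3,:3]=R.from_quat(s["tool_rot"]).as_matrix(); W[:3,3]=s["ee_pos"]
    C=np.linalg.inv(W@T); d=dict(d); d["rvec"]=cv2.Rodrigues(C[:3,:3])[0]; d["tvec"]=C[:3,3]; return d
def onplane(d,uv,z):
    return np.append(least_squares(lambda q:(proj(d,[q[0],q[1],z])[0]-uv),[0.55,0]).x,z)
def tri(ds,uvs):
    return least_squares(lambda p:np.concatenate([proj(d,p)[0]-u for d,u in zip(ds,uvs)]),[0.55,0,0.03])
E
python3 - <<'E'
import cv2
t=cv2.imread("pics/top0.png");s=cv2.imread("pics/side0.png")
def crop(i,x,y,w,h,f,n): cv2.imwrite(f"pics/{n}.png",cv2.resize(i[y:y+h,x:x+w],None,fx=f,fy=f,interpolation=cv2.INTER_NEAREST))
crop(t,295,155,130,75,6,"tblock");crop(t,220,210,60,55,10,"ttest")
crop(s,270,155,70,90,6,"sblock");crop(s,275,235,55,75,8,"stest")
E
```

```text
(no output)
```

View pics/tblock.png

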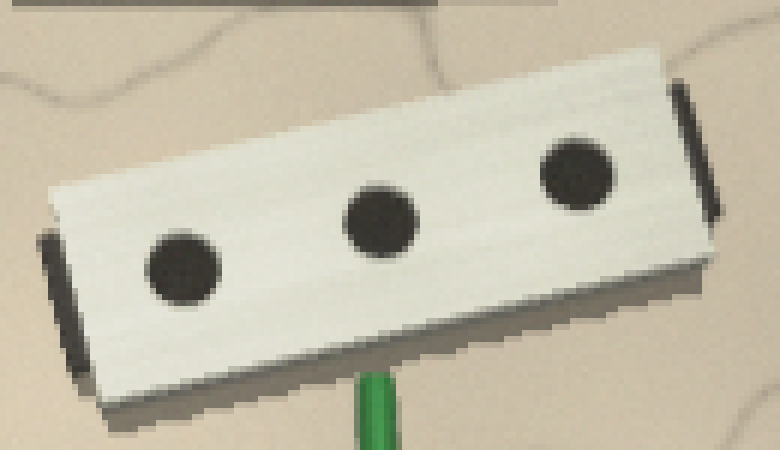

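View pics/sblock.png

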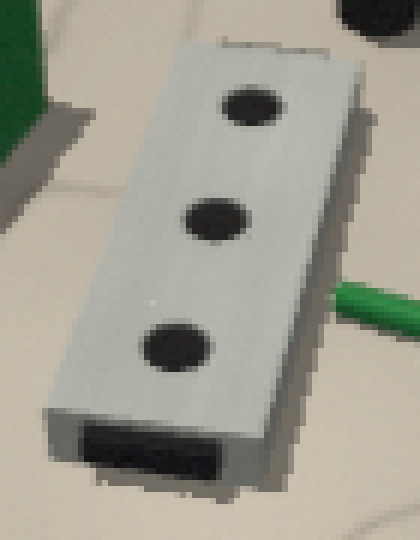

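View pics/ttest.png

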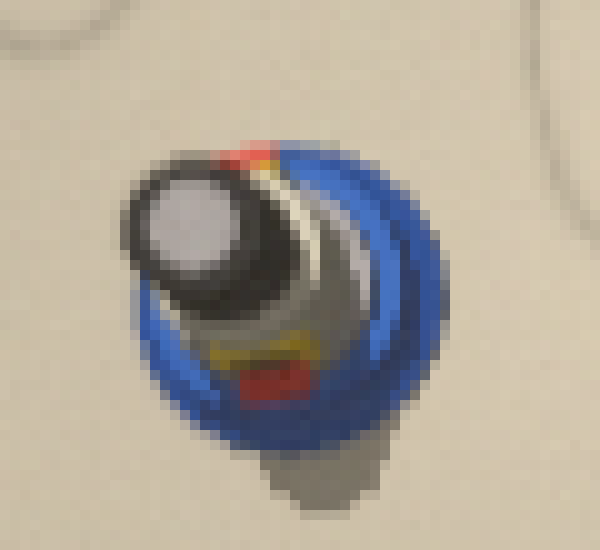

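View pics/stest.png

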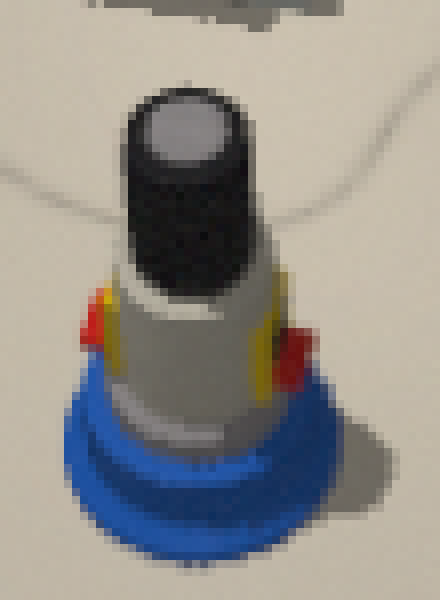

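```bash
python3 - <<'E'
from h import *
from bench import env
t=env.get_image("top"); s=env.get_image("side")
def cent(img,mask,box):
    x,y,w,h=box; m=mask[y:y+h,x:x+w]; 
    ys,xs=np.nonzero(m>0); wt=m[ys,xs]; return np.array([(xs*wt).sum()/wt.sum()+x,(ys*wt).sum()/wt.sum()+y]),wt.sum()
def dark(img): 
    g=img.mean(2); return np.clip((150-g)/100,0,1)
uv={}
for n,d,boxes in [("t",t,[(315,190,21,21),(348,182,21,21),(381,174,20,20)]),("s",s,[(292,205,16,16),(299,184,14,15),(305,166,15,13)])]:
    g=d["image"].mean(2)
    for i,b in enumerate(boxes):
        x,y,w,h=b; sub=g[y:y+h,x:x+w]; bg=np.percentile(sub,85); fg=sub.min()
        m=np.clip((bg-g)/(bg-fg),0,1); m[m<0.2]=0
        uv[n,i]=cent(None,m,b)[0]; print(n,i,uv[n,i],bg,fg,m[y:y+h,x:x+w].sum())
for i in range(3):
    r=tri([t,s],[uv["t",i],uv["s",i]]); print(r.x,r.fun)
def cells(p):
    x,y,z,a=p; return np.array([[x-np.sin(a)*k,y+np.cos(a)*k,z] for k in (.1,0,-.1)])
def f(p):
    c=cells(p); return np.concatenate([(proj(t,c)-[uv["t",i] for i in range(3)]).ravel(),(proj(s,c)-[uv["s",i] for i in range(3)]).ravel()])
r=least_squares(f,[.6,0,.03,.2]);print(r.x,r.fun.round(2));print(cells(r.x))
# tester top, z163
for z in (.163,):
  print(onplane(t,np.array([238.7,231.8]),z),onplane(s,np.array([297.9,250.7]),z))
r=tri([t,s],[[238.7,231.8],[297.9,250.7]]);print(r.x,r.fun)
# flange blue centroid
for n,d in (("t",t),("s",s)):
    im=cv2.cvtColor(d["image"],cv2.COLOR_RGB2HSV); m=cv2.inRange(im,(100,120,40),(125,255,255))
    x,y,w,h=(225,215,60,50) if n=="t" else (275,260,55,50)
    mm=np.zeros_like(m);mm[y:y+h,x:x+w]=m[y:y+h,x:x+w]
    pts=np.argwhere(mm)[:,::-1]; print(n,pts.min(0),pts.max(0))
    ph=np.linspace(0,2*np.pi,120)
    print(n)
# pointer ends: red centroids
for n,d in (("t",t),("s",s)):
    im=cv2.cvtColor(d["image"],cv2.COLOR_RGB2HSV); m=cv2.inRange(im,(0,120,40),(8,255,255))|cv2.inRange(im,(172,110,40),(180,255,255))
    k,l,st,c=cv2.connectedComponentsWithStats(m); print(n,[(st[i].tolist(),c[i].round(1).tolist()) for i in range(1,k) if st[i,4]>4])
E
```

```text
t 0 [325.08737661 199.43607932] 221.66666666666666 49.333333333333336 110.70599613152805
t 1 [358.01521496 191.55419991] 217.33333333333334 48.666666666666664 109.498023715415
t 2 [390.74711677 183.6633524 ] 215.0 48.0 109.20758483033931
s 0 [298.84053512 212.50286965] 176.91666666666666 27.0 67.02167871039467
s 1 [305.56521387 191.2247582 ] 175.33333333333334 31.666666666666668 57.33410672853828
s 2 [311.52773591 172.39948466] 178.33333333333334 31.666666666666668 46.74772727272727
[0.58218815 0.02868272 0.03815159] [ 0.05860786  0.20124259 -0.2119569  -0.05240119]
[ 0.6040165  -0.06868522  0.03851115] [ 0.04701739  0.16279621 -0.18184951 -0.04490853]
[ 0.62591617 -0.166       0.03882975] [ 0.04357477  0.15201763 -0.17959555 -0.04429556]
[ 0.60405307 -0.06869375  0.03846433  0.22164944] [-0.    0.22  0.05  0.15  0.11  0.14 -0.2  -0.08 -0.19 -0.04 -0.18 -0.01]
[[ 0.58206917  0.02885986  0.03846433]
 [ 0.60405307 -0.06869375  0.03846433]
 [ 0.62603697 -0.16624737  0.03846433]]
[0.474242   0.25751469 0.163     ] [0.47247989 0.25593019 0.163     ]
[0.47293231 0.25695195 0.16426114] [ 0.1186027   0.42660568 -0.38191344 -0.09287591]
t [234 225] [263 254]
t
s [283 279] [316 304]
s
t [([337, 102, 9, 11, 84], [340.8, 107.3]), ([242, 225, 5, 2, 7], [243.9, 225.4]), ([244, 246, 7, 4, 22], [247.0, 247.8])]
s [([230, 155, 10, 9, 70], [234.9, 159.0]), ([285, 273, 3, 6, 12], [286.2, 275.7]), ([309, 276, 5, 8, 27], [311.0, 279.4])]
```

```bash
cat > st.py <<'E'
from h import *
from bench import env
def show(tgt=None,yaw=None):
    s=env.sense(); M=R.from_quat(s["tool_rot"]).as_matrix()
    print("t",round(s["clock"],2),"p",s["ee_pos"].round(4),"F",s["force"].round(2),"op",round(s["opening"],4),"j",s["joint_pos"].round(2))
    print("jawyaw deg",round(np.degrees(np.arctan2(M[1,0],M[0,0])),2),"down err(world xy)",M[:2,1].round(4))
    if tgt is not None:
        print("rows total linear",(M.T@(np.array(tgt)-s["ee_pos"])/0.04).round(3))
    return s,M
E
python3 - <<'E'
from st import *
s,M=show([.473,.257,.231]); print(M.round(3))
E
```

```text
t 0.25 p [ 0.2112 -0.5879  0.2309] F [ 0.09 -0.45  0.16] op 0.0854 j [ 1.26  0.69 -0.19  1.57  0.16  0.9  -0.22]
jawyaw deg -70.24 down err(world xy) [-0.0003  0.0008]
rows total linear [-1.7666e+01  1.2000e-02  1.3303e+01]
[[ 0.338 -0.     0.941]
 [-0.941  0.001  0.338]
 [-0.001 -1.    -0.   ]]
```

```bash
python3 -m creep '{"linear":[[0,-0.3,1],[0,0,1],[0,0,1],[0,0,1],[0,0,1]],"delta_rot":[[0,-0.62,0],[0,-0.62,0],[0,-0.62,0],[0,-0.62,0],[0,-0.62,0]]}'; python3 -m creep '{"linear":[[0,0,1],[0,0,1],[0,0,1],[0,0,1],[0,0,1]],"delta_rot":[[0,-0.62,0],[0,-0.62,0],[0,-0.62,0],[0,-0.62,0],[0,-0.62,0]]}'; python3 -m creep '{"linear":[[0,0,1],[0,0,1],[0,0,1],[0,0,1],[0,0,1]],"delta_rot":[[0,-0.62,0],[0,-0.62,0],[0,-0.62,0],[0,-0.62,0],[0,-0.62,0]]}'
python3 - <<'E'
from st import *
show([.473,.257,.231])
E
```

```text
clock: 0.75
ee_pos: [0.3898, -0.4965, 0.2432]
tool_rot: [0.637, -0.307, 0.307, -0.637]
force: [-0.2, 0.2, -0.3]
opening: 0.0855
clock: 1.25
ee_pos: [0.5283, -0.3533, 0.2432]
tool_rot: [0.678, -0.2, 0.2, -0.678]
force: [0.3, -0.4, 0.2]
opening: 0.0851
clock: 1.75
ee_pos: [0.6139, -0.1734, 0.2431]
tool_rot: [0.702, -0.088, 0.088, -0.702]
force: [1.0, 0.3, 0.5]
opening: 0.0854
t 1.75 p [ 0.6139 -0.1734  0.2431] F [0.97 0.32 0.45] op 0.0854 j [ 0.43  0.72 -0.42  1.5   0.32  0.99 -0.33]
jawyaw deg -14.3 down err(world xy) [ 0.0001 -0.0002]
rows total linear [-6.073  0.301  9.557]
```

```bash
python3 -m creep '{"linear":[[-0.3,0,1],[-0.3,0,1],[-0.3,0,1],[-0.3,0,1],[-0.3,0,1]],"delta_rot":[[0,-0.7,0],[0,-0.7,0],[0,-0.7,0],[0,-0.7,0],[0,-0.7,0]]}';  python3 -m creep '{"linear":[[-0.3,0,1],[-0.3,0,1],[-0.2,0,0.9]],"delta_rot":[[0,-0.7,0],[0,-0.7,0],[0,-0.7,0]]}'
python3 - <<'E'
from st import *
show([.473,.257,.231])
E
```

```text
clock: 2.25
ee_pos: [0.5746, 0.031, 0.2432]
tool_rot: [-0.706, -0.042, 0.041, 0.706]
force: [-0.6, 0.7, 0.2]
opening: 0.0855
clock: 2.55
ee_pos: [0.521, 0.1394, 0.2434]
tool_rot: [-0.697, -0.119, 0.119, 0.697]
force: [-0.1, 0.0, 0.3]
opening: 0.0856
t 2.55 p [0.521  0.1394 0.2434] F [-0.09  0.01  0.3 ] op 0.0856 j [ 0.    0.61 -0.57  1.8   0.42  0.86 -0.43]
jawyaw deg 19.39 down err(world xy) [-0.      0.0004]
rows total linear [-0.156  0.311  3.171]
```

```bash
python3 - <<'E'
from st import *
import pickle
s=env.sense(); d=env.get_image("wrist")
cv2.imwrite("pics/w1.png",cv2.cvtColor(d["image"],cv2.COLOR_RGB2BGR)); d=wristd(d,s); pickle.dump(d,open("w1.pkl","wb"))
for z in (.163,.105,.035): print(proj(d,[.473,.257,z]))
E
```

```text
[[307.44988146  30.1986605 ]]
[[309.93796625  46.70617478]]
[[311.79816858  59.05494149]]
```

View pics/w1.png

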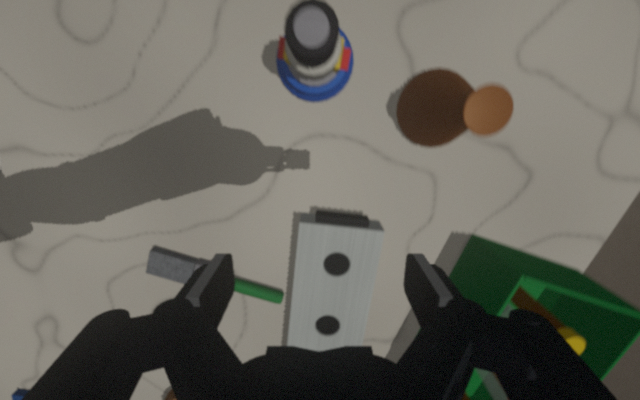

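```bash
python3 - <<'E'
from st import *
import pickle
d=pickle.load(open("w1.pkl","rb"))
print(proj(d,[[.5821,.0289,.0385],[.604,-.0687,.0385],[.473,.257,.163],[.473,.257,.0]]))
show()
s=env.sense(); d=env.get_image("wrist")
cv2.imwrite("pics/w2.png",cv2.cvtColor(d["image"],cv2.COLOR_RGB2BGR)); d=wristd(d,s); pickle.dump(d,open("w2.pkl","wb"))
print(proj(d,[[.5821,.0289,.0385],[.604,-.0687,.0385],[.473,.257,.163],[.473,.257,.0]]))
g=d["image"].astype(float).mean(2)
for b in [(318,250,38,30),(312,312,30,28)]:
    x,y,w,h=b; sub=g[y:y+h,x:x+w]; bg=np.percentile(sub,80);fg=sub.min(); m=np.clip((bg-sub)/(bg-fg),0,1); m[m<.3]=0
    Y,X=np.mgrid[y:y+h,x:x+w]; print((X*m).sum()/m.sum(),(Y*m).sum()/m.sum())
cv2.imwrite("pics/w2c.png",cv2.resize(cv2.cvtColor(d["image"],cv2.COLOR_RGB2BGR)[0:110,260:370],None,fx=5,fy=5,interpolation=cv2.INTER_NEAREST))
E
```

```text
[[333.31456515 265.68299244]
 [323.99910649 326.76050727]
 [307.44988146  30.1986605 ]
 [312.46522342  63.4845711 ]]
t 2.6 p [0.5174 0.1469 0.244 ] F [-2.5   4.78  0.39] op 0.0852 j [-0.    0.6  -0.58  1.8   0.42  0.86 -0.43]
jawyaw deg 20.09 down err(world xy) [-0.0019  0.0063]
[[332.60988826 272.18707209]
 [322.57175765 332.58706765]
 [311.02484583  44.81093995]
 [314.40736224  72.30408458]]
335.59046494962695 270.4672258989167
325.4505276324541 331.2105169110421
```

View pics/w2c.png

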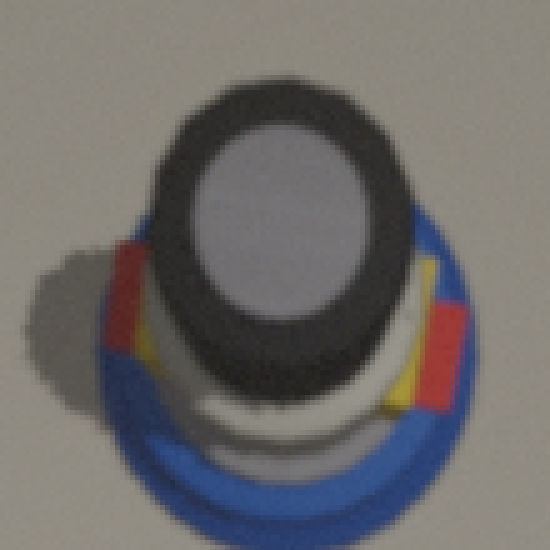

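```bash
python3 - <<'E'
from st import *
show([.473,.257,.22])
E
python3 -m creep '{"linear":[[0,0,0.7],[0,0,0.7],[0,0,0.6],[0,0,0],[0,0,0]],"delta_rot":[[0,0,0],[0,0,0],[0,0,0],[0,0,0],[0,0,0]]}'
python3 - <<'E'
from st import *
s,M=show([.473,.257,.22])
d=env.get_image("wrist")
cv2.imwrite("pics/w3.png",cv2.cvtColor(d["image"],cv2.COLOR_RGB2BGR)); d=wristd(d,s)
print(proj(d,[[.473,.257,.163],[.473,.257,.0],s["ee_pos"]+[0,0,.163-.22],[.473,.257,.035]]))
E
```

```text
t 2.65 p [0.5192 0.144  0.244 ] F [0.04 0.13 0.02] op 0.0854 j [-0.    0.61 -0.58  1.8   0.42  0.86 -0.43]
jawyaw deg 19.82 down err(world xy) [-0.0009  0.0043]
rows total linear [-0.129  0.612  3.047]
clock: 3.15
ee_pos: [0.4962, 0.2124, 0.2432]
tool_rot: [0.698, 0.118, -0.118, -0.697]
force: [0.9, -0.8, 0.1]
opening: 0.0851
t 3.15 p [0.4962 0.2124 0.2432] F [ 0.91 -0.77  0.08] op 0.0851 j [-0.15  0.6  -0.56  1.8   0.41  0.86 -0.57]
jawyaw deg 19.16 down err(world xy) [ 0.0002 -0.001 ]
rows total linear [-0.182  0.578  1.243]
[[307.09818309 145.45499668]
 [312.0021295  128.97766916]
 [316.70672739 218.8046805 ]
 [311.32421275 131.25483201]]
```

View pics/w3.png

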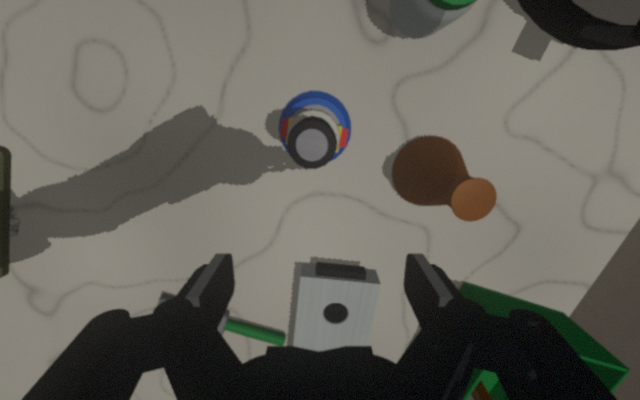

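```bash

python3 -m creep '{"linear":[[-0.07,0,0.62],[-0.07,0,0.62],[0,0.5,0],[0,0,0]],"delta_rot":[[0,0,0],[0,0,0],[0,0,0],[0,0,0]]}'
python3 - <<'E'
from st import *
s,M=show([.4745,.2575,.109])
d=env.get_image("wrist")
cv2.imwrite("pics/w4.png",cv2.cvtColor(d["image"],cv2.COLOR_RGB2BGR)); d=wristd(d,s)
print(proj(d,[[.4745,.2575,.163],[.473,.257,.035],s["ee_pos"]+[0,0,.163-.22]]))
E
```

```text
clock: 3.6
ee_pos: [0.4738, 0.2558, 0.2215]
tool_rot: [0.698, 0.116, -0.119, -0.696]
force: [0.1, -0.6, -0.2]
opening: 0.0853
t 3.6 p [0.4738 0.2558 0.2215] F [ 0.05 -0.58 -0.21] op 0.0853 j [-0.25  0.63 -0.54  1.82  0.43  0.81 -0.68]
jawyaw deg 19.09 down err(world xy) [-0.0031 -0.0037]
rows total linear [0.042 2.812 0.043]
[[318.69776889 216.11153814]
 [317.84804524 175.82904351]
 [317.01471898 218.69174324]]
```

View pics/w4.png

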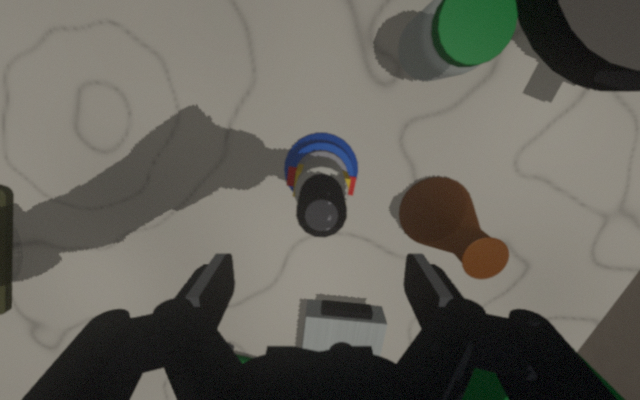

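```bash

python3 -m creep '{"linear":[[0.06,0.8,0.03],[0,0.8,0],[0,0.8,0],[0,0.41,0],[0,0,0]],"delta_rot":[[0,0,0],[0,0,0],[0,0,0],[0,0,0],[0,0,0]]}'
python3 -c "
from st import *
show([.4745,.2575,.109])"
python3 -m creep '{"linear":[[0,0,0],[0,0,0],[0,0,0],[0,0,0],[0,0,0]],"delta_rot":[[0,0,0],[0,0,0],[0,0,0],[0,0,0],[0,0,0]]}' 30
python3 -c "
from st import *
show([.4745,.2575,.109])"
```

```text
clock: 4.15
ee_pos: [0.4762, 0.2574, 0.1092]
tool_rot: [0.699, 0.116, -0.118, -0.696]
force: [-0.8, -0.2, 0.1]
opening: 0.0854
t 4.15 p [0.4762 0.2574 0.1092] F [-0.76 -0.17  0.11] op 0.0854 j [-0.33  0.79 -0.42  1.91  0.57  0.56 -0.81]
jawyaw deg 19.02 down err(world xy) [-0.0026 -0.0036]
rows total linear [-0.04   0.006  0.016]
clock: 4.65
ee_pos: [0.4761, 0.2598, 0.1121]
tool_rot: [0.697, 0.118, -0.117, -0.697]
force: [-2.5, -1.5, 6.8]
opening: 0.0366
t 4.65 p [0.4761 0.2598 0.1121] F [-2.5  -1.49  6.85] op 0.0366 j [-0.33  0.79 -0.42  1.91  0.57  0.56 -0.81]
jawyaw deg 19.16 down err(world xy) [ 0.0008 -0.0002]
rows total linear [-0.058  0.077 -0.042]
```

```bash

python3 -m creep '{"linear":[[0,-0.3,0],[0,-0.6,0],[0,-0.6,0],[0,0,0],[0,0,0]],"delta_rot":[[0,0,0],[0,0,0],[0,0,0],[0,0,0],[0,0,0]]}'
python3 - <<'E'
from st import *
s,M=show([.5821+.001,.0289+.002,.165])
for n in ("wrist","side"):
    d=env.get_image(n); cv2.imwrite(f"pics/{n}5.png",cv2.cvtColor(d["image"],cv2.COLOR_RGB2BGR))
E
```

```text
clock: 5.15
ee_pos: [0.4763, 0.2595, 0.1709]
tool_rot: [0.697, 0.118, -0.117, -0.697]
force: [-0.6, -1.0, -5.3]
opening: 0.0367
t 5.15 p [0.4763 0.2595 0.1709] F [-0.58 -0.99 -5.31] op 0.0367 j [-0.29  0.7  -0.49  1.87  0.5   0.7  -0.74]
jawyaw deg 19.14 down err(world xy) [ 0.0004 -0.0002]
rows total linear [ 0.649  0.149 -6.276]
```

View pics/wrist5.png

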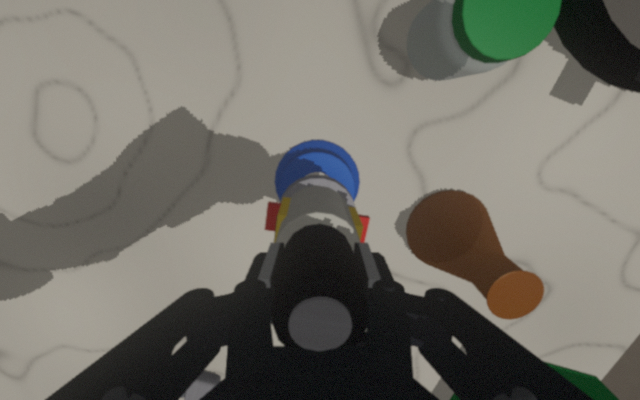

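View pics/side5.png

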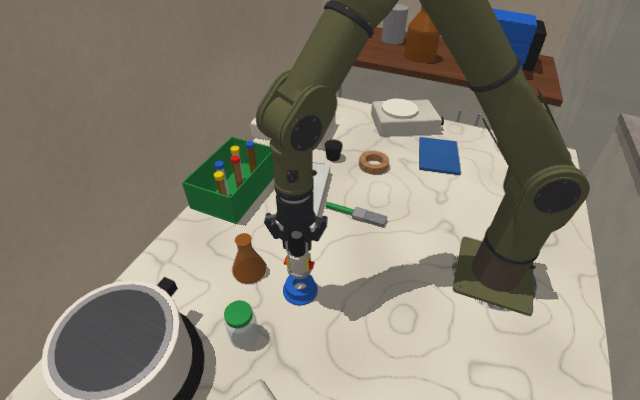

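```bash

python3 -m creep '{"linear":[[0.05,0,-0.5],[0.1,0,-0.9],[0.1,0,-0.9],[0.1,0,-0.9],[0.1,0,-0.9]],"delta_rot":[[0,0,0],[0,0,0],[0,0,0],[0,0,0],[0,0,0]]}'
python3 -m creep '{"linear":[[0.1,0,-0.9],[0.1,0,-0.8],[0,0,-0.4],[0,0,0],[0,0,0]],"delta_rot":[[0,0,0],[0,0,0],[0,0,0],[0,0,0],[0,0,0]]}'
python3 - <<'E'
from st import *
s,M=show([.5821+.0015,.0289+.002,.165])
for n in ("wrist","side","top"):
    d=env.get_image(n); cv2.imwrite(f"pics/{n}6.png",cv2.cvtColor(d["image"],cv2.COLOR_RGB2BGR))
s,M=show([.5821+.0015,.0289+.002,.165])
def crop(n,x,y,w,h,f):
    i=cv2.imread(f"pics/{n}6.png"); return cv2.resize(i[y:y+h,x:x+w],None,fx=f,fy=f,interpolation=cv2.INTER_NEAREST)
cv2.imwrite("pics/c6.png",np.hstack([crop("side",260,160,80,80,5),crop("top",290,160,80,80,5)]))
E
```

```text
clock: 5.75
ee_pos: [0.5466, 0.1091, 0.1694]
tool_rot: [0.697, 0.117, -0.119, -0.697]
force: [0.2, 0.6, -5.9]
opening: 0.037
clock: 6.25
ee_pos: [0.5811, 0.0351, 0.17]
tool_rot: [-0.697, -0.117, 0.119, 0.698]
force: [0.1, 0.8, -5.0]
opening: 0.037
t 6.25 p [0.5811 0.0351 0.17  ] F [ 0.15  0.82 -5.  ] op 0.037 j [ 0.17  0.76 -0.54  1.75  0.52  0.79 -0.29]
jawyaw deg 19.19 down err(world xy) [-0.0022  0.001 ]
rows total linear [ 0.024  0.124 -0.12 ]
t 6.4 p [0.5814 0.0364 0.1708] F [-0.08 -0.13 -5.82] op 0.037 j [ 0.17  0.76 -0.54  1.75  0.52  0.79 -0.29]
jawyaw deg 19.34 down err(world xy) [-0.0008  0.0012]
rows total linear [ 0.006  0.144 -0.149]
```

View pics/wrist6.png

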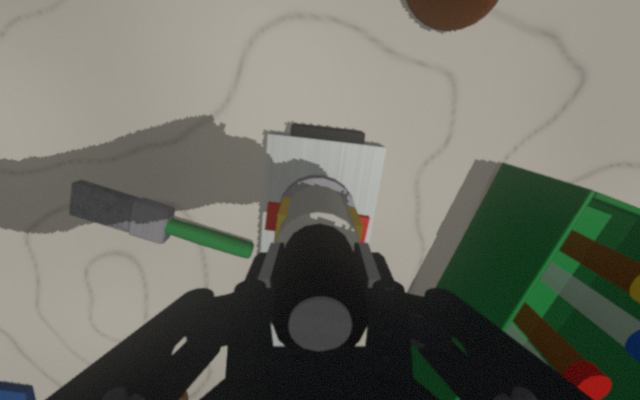

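View pics/c6.png

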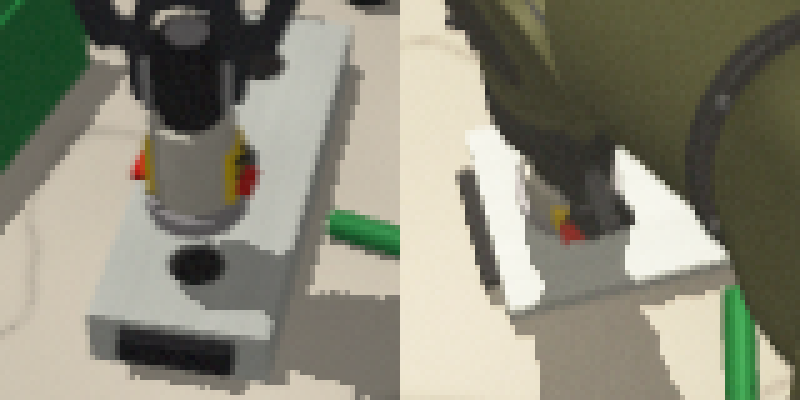

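```bash
cat > ov.py <<'E'
from st import *
def circ(c,r,z): a=np.linspace(0,2*np.pi,60); return np.c_[c[0]+r*np.cos(a),c[1]+r*np.sin(a),np.full(60,z)]
def overlay(d,c,foot,box,f,out,extra=()):
    img=cv2.cvtColor(d["image"],cv2.COLOR_RGB2BGR); x,y,w,h=box
    im=cv2.resize(img[y:y+h,x:x+w],None,fx=f,fy=f,interpolation=cv2.INTER_NEAREST)
    raw=im.copy()
    for r,z,col in [(.03,0,(0,255,255)),(.03,.012,(0,255,0)),(.025,.012,(255,0,255)),(.025,.07,(255,0,0)),(.019,.128,(0,128,255))]:
        p=proj(d,circ(c,r,foot+z)); cv2.polylines(im,[(((p-[x,y]+.5)*f)).astype(int)],True,col,1)
    for cc,zz in extra:
        p=proj(d,circ(cc,.018,zz)); cv2.polylines(im,[(((p-[x,y]+.5)*f)).astype(int)],True,(0,0,255),1)
    cv2.imwrite(out,np.hstack([raw,im]))
CELLS=[([.5821,.0289],.0385),([.6041,-.0687],.0385),([.6260,-.1662],.0385)]
E
python3 - <<'E'
from ov import *
d=env.get_image("side"); s=env.sense(); p=s["ee_pos"]; print(p)
overlay(d,p[:2]+[-.0015,-.002],p[2]-.0771,(270,160,60,75),6,"pics/ov6s.png",CELLS)
s=env.sense();d=wristd(env.get_image("wrist"),s);p=s["ee_pos"]; print(p)
overlay(d,p[:2]+[-.0015,-.002],p[2]-.0771,(220,120,200,240),2,"pics/ov6w.png",CELLS)
E
```

```text
[0.58156668 0.03613187 0.17085712]
[0.58156668 0.03613187 0.17085712]
```

View pics/ov6s.png

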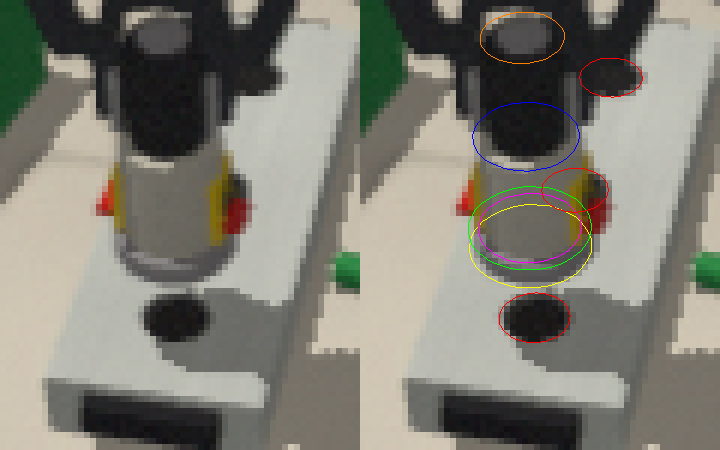

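View pics/ov6w.png

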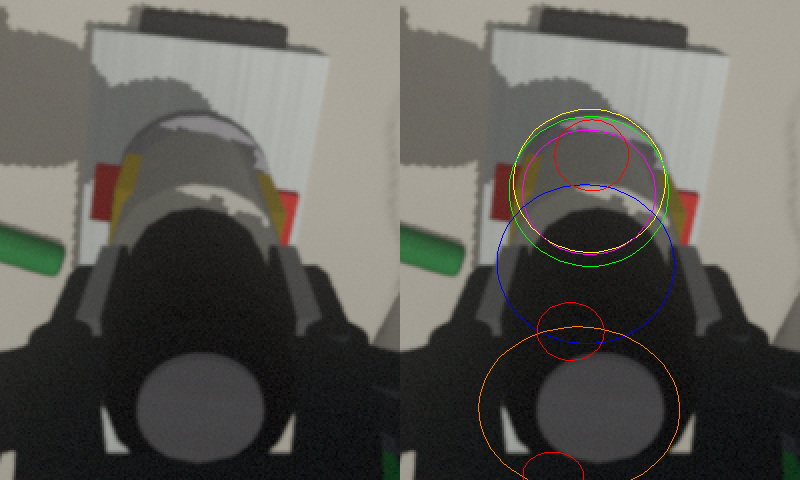

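```bash
python3 -c "
from st import *
show([.5845,.0312,.137])"

```

```text
t 6.5 p [0.5817 0.0358 0.1709] F [ 0.97 -0.86 -4.96] op 0.0368 j [ 0.17  0.76 -0.54  1.74  0.52  0.79 -0.29]
jawyaw deg 19.3 down err(world xy) [-0.0003  0.0005]
rows total linear [ 0.028  0.848 -0.131]
```

```bash

python3 -m creep '{"linear":[[0.03,0.3,-0.13],[0,0.55,0],[0,0,0],[0,0,0]],"delta_rot":[[0,0,0],[0,0,0],[0,0,0],[0,0,0]]}'
for i in 1 2; do python3 -m creep '{"linear":[[0,0.1,0],[0,0,0]],"delta_rot":[[0,0,0],[0,0,0]]}'; done
python3 - <<'E'
from ov import *
s,M=show([.5845,.0312,.1156])
E
```

```text
clock: 6.9
ee_pos: [0.5846, 0.0296, 0.1363]
tool_rot: [-0.697, -0.117, 0.118, 0.697]
force: [0.3, -0.5, -4.8]
opening: 0.037
clock: 7.1
ee_pos: [0.5853, 0.0299, 0.1332]
tool_rot: [-0.697, -0.118, 0.117, 0.697]
force: [-0.3, 0.1, -5.6]
opening: 0.0366
clock: 7.3
ee_pos: [0.5854, 0.0298, 0.129]
tool_rot: [-0.697, -0.118, 0.117, 0.697]
force: [0.5, 0.2, -4.2]
opening: 0.0366
t 7.3 p [0.5854 0.0298 0.129 ] F [ 0.45  0.17 -4.19] op 0.0366 j [ 0.16  0.81 -0.5   1.77  0.57  0.71 -0.32]
jawyaw deg 19.16 down err(world xy) [0.001  0.0002]
rows total linear [-0.01   0.334  0.041]
```

```bash

for i in 1 2; do python3 -m creep '{"linear":[[0,0.1,0.01],[0,0,0]],"delta_rot":[[0,0,0],[0,0,0]]}'; done
for i in 1 2 3; do python3 -m creep '{"linear":[[0,0.05,0],[0,0,0]],"delta_rot":[[0,0,0],[0,0,0]]}'; done
python3 - <<'E'
from ov import *
s,M=show([.5845,.0312,.1156])
d=env.get_image("side"); p=env.sense()["ee_pos"]
overlay(d,p[:2]+[-.0009,-.0018],p[2]-.0771,(270,160,60,75),6,"pics/ov7s.png",CELLS)
E
```

```text
clock: 7.5
ee_pos: [0.5854, 0.0301, 0.125]
tool_rot: [0.697, 0.118, -0.117, -0.697]
force: [-0.3, -1.0, -1.2]
opening: 0.0372
clock: 7.7
ee_pos: [0.5853, 0.0303, 0.121]
tool_rot: [0.697, 0.118, -0.117, -0.697]
force: [0.4, -0.3, 2.1]
opening: 0.0369
clock: 7.9
ee_pos: [0.5853, 0.0303, 0.1192]
tool_rot: [0.697, 0.118, -0.117, -0.697]
force: [0.9, -1.7, 2.3]
opening: 0.0367
clock: 8.1
ee_pos: [0.5852, 0.0303, 0.1171]
tool_rot: [0.697, 0.118, -0.117, -0.697]
force: [1.5, -1.4, 3.3]
opening: 0.0369
clock: 8.3
ee_pos: [0.5852, 0.0304, 0.1152]
tool_rot: [0.697, 0.118, -0.117, -0.697]
force: [0.3, -1.3, 4.9]
opening: 0.0366
t 8.3 p [0.5852 0.0304 0.1152] F [ 0.35 -1.3   4.86] op 0.0366 j [ 0.15  0.83 -0.49  1.78  0.59  0.68 -0.34]
jawyaw deg 19.15 down err(world xy) [ 0.001  -0.0002]
rows total linear [-0.009 -0.01   0.026]
```

View pics/ov7s.png

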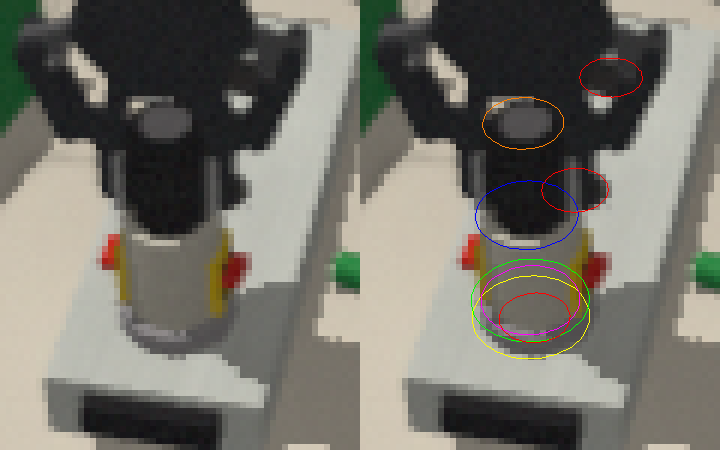

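```bash

for i in 1 2; do python3 -m creep '{"linear":[[0,0.03,0],[0,0,0]],"delta_rot":[[0,0,0],[0,0,0]]}'; done
python3 -m creep '{"linear":[[0,0.03,0.0],[0,0,0],[0,0,0]],"delta_rot":[[0,0,0],[0,0,0],[0,0,0]]}'
```

```text
clock: 8.55
ee_pos: [0.5852, 0.0303, 0.115]
tool_rot: [0.698, 0.118, -0.117, -0.697]
force: [-2.3, -1.8, 13.6]
opening: 0.0367
clock: 8.75
ee_pos: [0.5852, 0.0302, 0.115]
tool_rot: [0.698, 0.118, -0.117, -0.697]
force: [-4.2, -3.5, 22.9]
opening: 0.037
clock: 9.05
ee_pos: [0.5852, 0.0302, 0.1149]
tool_rot: [0.698, 0.118, -0.117, -0.696]
force: [-6.6, -3.0, 31.6]
opening: 0.0368
```

```bash

python3 -m creep '{"linear":[[0,-0.03,0],[0,0,0],[0,0,0],[0,0,0],[0,0,0]],"delta_rot":[[0,0,0],[0,0,0],[0,0,0],[0,0,0],[0,0,0]]}'
python3 -m creep '{"linear":[[0,0,0],[0,0,0]],"delta_rot":[[0,0,0],[0,0,0]]}'
python3 - <<'E'
from ov import *
s,M=show()
d=env.get_image("side"); p=s["ee_pos"]
overlay(d,p[:2]+[-.0009,-.0018],p[2]-.0771,(270,160,60,75),6,"pics/ov8s.png",CELLS)
d=env.get_image("wrist");cv2.imwrite("pics/w8.png",cv2.cvtColor(d["image"],cv2.COLOR_RGB2BGR)[120:360,180:460].repeat(2,0).repeat(2,1))
E
```

```text
clock: 9.55
ee_pos: [0.5852, 0.0302, 0.115]
tool_rot: [0.698, 0.118, -0.117, -0.697]
force: [-3.8, -3.8, 22.8]
opening: 0.037
clock: 9.75
ee_pos: [0.5852, 0.0302, 0.115]
tool_rot: [0.698, 0.118, -0.117, -0.697]
force: [-4.2, -2.6, 22.7]
opening: 0.0369
t 9.75 p [0.5852 0.0302 0.115 ] F [-4.25 -2.55 22.7 ] op 0.0369 j [ 0.15  0.83 -0.49  1.78  0.59  0.68 -0.34]
jawyaw deg 19.14 down err(world xy) [ 0.0021 -0.0013]
```

View pics/ov8s.png

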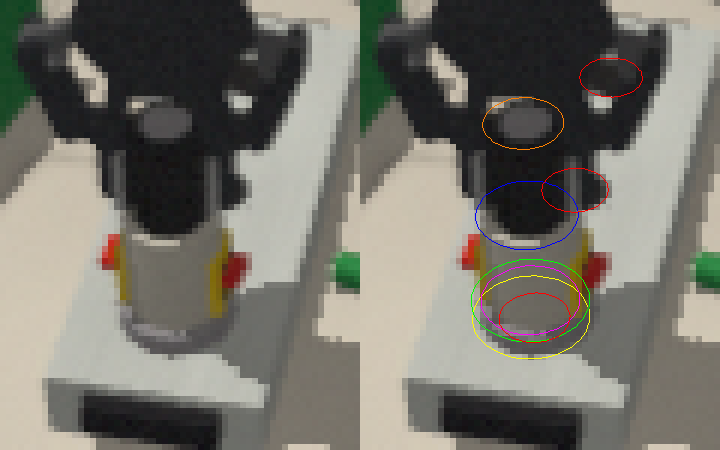

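View pics/w8.png

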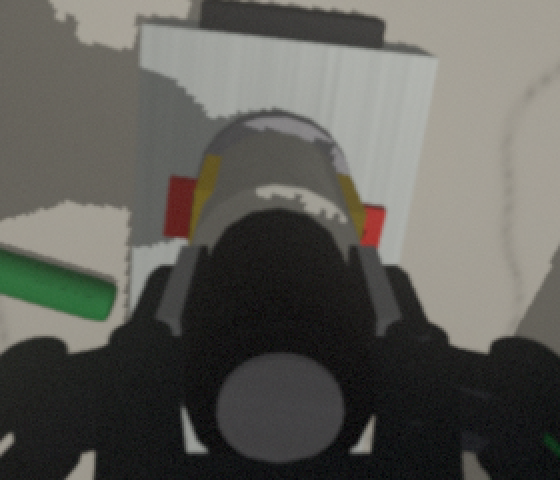

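```bash

python3 -m creep '{"linear":[[0,-0.5,0],[0,-0.5,0],[-0.08,0,-0.8],[-0.1,0,-0.8],[-0.08,0,-0.8]],"delta_rot":[[0,0,0],[0,0,0],[0,0,0],[0,0,0],[0,0,0]]}'
python3 -m creep '{"linear":[[0,0,0],[0,0,0]],"delta_rot":[[0,0,0],[0,0,0]]}'
python3 - <<'E'
from ov import *
s,M=show([.607,-.0643,.132])
d=wristd(env.get_image("wrist"),s);p=s["ee_pos"]
overlay(d,p[:2]+[-.0009,-.0018],p[2]-.0771,(220,120,200,240),2,"pics/ov9w.png",CELLS)
pk=proj(d,[list(c)+[z] for c,z in CELLS]);print(pk)
E
```

```text
clock: 10.35
ee_pos: [0.6048, -0.0643, 0.1509]
tool_rot: [-0.697, -0.117, 0.119, 0.698]
force: [0.1, -0.7, -5.6]
opening: 0.037
clock: 10.55
ee_pos: [0.6048, -0.0646, 0.1507]
tool_rot: [-0.697, -0.116, 0.118, 0.698]
force: [-0.4, 1.4, -5.4]
opening: 0.0365
t 10.55 p [ 0.6048 -0.0646  0.1507] F [-0.39  1.38 -5.4 ] op 0.0365 j [ 0.33  0.82 -0.54  1.68  0.55  0.81 -0.13]
jawyaw deg 19.03 down err(world xy) [-0.0038  0.0006]
rows total linear [ 0.055  0.466 -0.011]
[[328.68561222  83.13368724]
 [315.32938436 200.56361515]
 [304.61168202 294.24999179]]
```

View pics/ov9w.png

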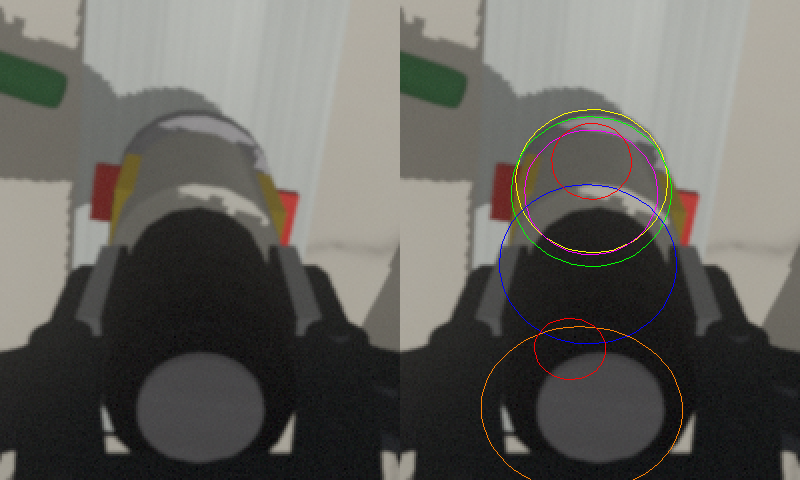

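```bash
python3 - <<'E'
from ov import *
s,M=show()
d0=env.get_image("wrist");d=wristd(d0,s)
print(proj(d,[list(c)+[z] for c,z in CELLS]))
im=cv2.cvtColor(d["image"],cv2.COLOR_RGB2BGR)[40:240,220:440]
g=d["image"].mean(2); b=(300,60,60,50); x,y,w,h=b; sub=g[y:y+h,x:x+w]; m=(sub<70).astype(np.uint8)
k,l,st,c=cv2.connectedComponentsWithStats(m)
for i in range(1,k):
    if st[i,4]>60: print(st[i],c[i]+[x,y])
cv2.imwrite("pics/w10.png",im.repeat(3,0).repeat(3,1))
E
```

```text
t 10.6 p [ 0.605  -0.0627  0.1511] F [-1.1   0.47 -4.75] op 0.0369 j [ 0.33  0.81 -0.55  1.68  0.55  0.81 -0.13]
jawyaw deg 19.18 down err(world xy) [-0.0031  0.0018]
[[327.82268724  85.64307003]
 [314.31504216 202.34647696]
 [303.46512534 295.57941573]]
[  13    5   40   43 1333] [332.23105776  85.85221305]
```

View pics/w10.png

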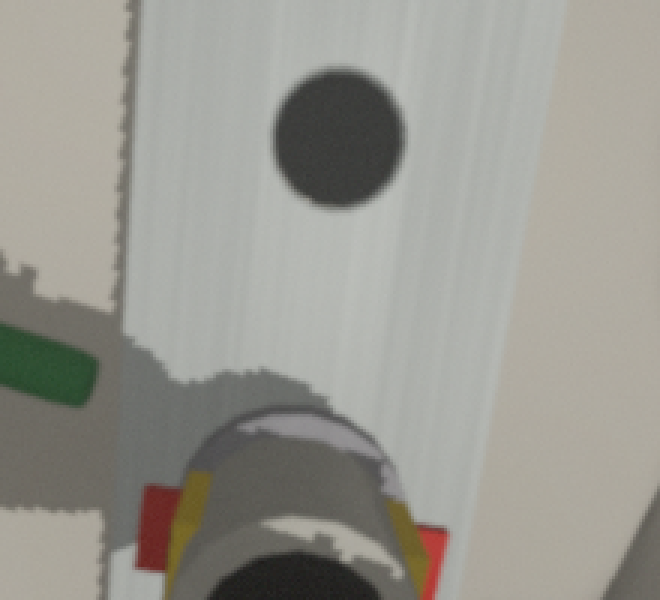

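```bash

python3 -m creep '{"linear":[[0.04,0.25,-0.02],[0,0.25,0],[0,0,0]],"delta_rot":[[0,0,0],[0,0,0],[0,0,0]]}'
for i in 1 2 3 4; do python3 -m creep '{"linear":[[0,0.1,0],[0,0,0]],"delta_rot":[[0,0,0],[0,0,0]]}'; done
python3 - <<'E'
from ov import *
s,M=show([.6067,-.0647,.115])
E
```

```text
clock: 10.95
ee_pos: [0.6066, -0.0634, 0.1303]
tool_rot: [-0.697, -0.117, 0.12, 0.697]
force: [-0.8, 0.1, -5.7]
opening: 0.037
clock: 11.15
ee_pos: [0.608, -0.0636, 0.1281]
tool_rot: [-0.697, -0.118, 0.118, 0.697]
force: [0.0, 0.4, -4.4]
opening: 0.0367
clock: 11.35
ee_pos: [0.6084, -0.0638, 0.1244]
tool_rot: [-0.697, -0.118, 0.118, 0.697]
force: [-0.0, 0.6, -4.4]
opening: 0.0367
clock: 11.55
ee_pos: [0.6084, -0.0639, 0.1204]
tool_rot: [0.697, 0.118, -0.117, -0.697]
force: [0.4, 0.2, -2.7]
opening: 0.0372
clock: 11.75
ee_pos: [0.6085, -0.0639, 0.1163]
tool_rot: [0.697, 0.118, -0.117, -0.697]
force: [0.1, 0.6, -2.3]
opening: 0.0367
t 11.75 p [ 0.6085 -0.0639  0.1163] F [ 0.09  0.56 -2.35] op 0.0367 j [ 0.31  0.86 -0.51  1.69  0.58  0.74 -0.16]
jawyaw deg 19.16 down err(world xy) [0.0006 0.0001]
rows total linear [-0.049  0.033 -0.005]
```

```bash

python3 -m creep '{"linear":[[-0.04,0.04,0],[0,0,0]],"delta_rot":[[0,0,0],[0,0,0]]}'
python3 -m creep '{"linear":[[0,0.03,0],[0,0,0]],"delta_rot":[[0,0,0],[0,0,0]]}'
python3 -m creep '{"linear":[[0,0.02,0],[0,0,0],[0,0,0]],"delta_rot":[[0,0,0],[0,0,0],[0,0,0]]}'
```

```text
clock: 11.95
ee_pos: [0.6073, -0.0642, 0.1152]
tool_rot: [-0.697, -0.118, 0.117, 0.697]
force: [1.6, 0.6, -1.9]
opening: 0.0366
clock: 12.15
ee_pos: [0.6074, -0.0643, 0.1151]
tool_rot: [0.697, 0.118, -0.117, -0.697]
force: [-0.5, -0.3, 6.3]
opening: 0.0366
clock: 12.45
ee_pos: [0.6074, -0.0643, 0.115]
tool_rot: [0.698, 0.118, -0.117, -0.697]
force: [-2.7, 0.2, 10.7]
opening: 0.0371
```

```bash

python3 -m creep '{"linear":[[0,0.03,0],[0,0,0],[0,0,0],[0,0,0],[0,0,0]],"delta_rot":[[0,0,0],[0,0,0],[0,0,0],[0,0,0],[0,0,0]]}'
python3 -m creep '{"linear":[[0,0,0],[0,0,0],[0,0,0]],"delta_rot":[[0,0,0],[0,0,0],[0,0,0]]}'
python3 - <<'E'
from ov import *
s,M=show()
d=env.get_image("side"); p=s["ee_pos"]
overlay(d,p[:2]+[-.0009,-.0018],p[2]-.0771,(270,150,60,75),6,"pics/ov11s.png",CELLS)
d=env.get_image("wrist");cv2.imwrite("pics/w11.png",cv2.cvtColor(d["image"],cv2.COLOR_RGB2BGR)[120:360,180:460].repeat(2,0).repeat(2,1))
E
```

```text
clock: 12.95
ee_pos: [0.6074, -0.0643, 0.1149]
tool_rot: [0.698, 0.118, -0.117, -0.697]
force: [-4.7, -0.6, 19.0]
opening: 0.0369
clock: 13.25
ee_pos: [0.6074, -0.0643, 0.1149]
tool_rot: [0.698, 0.118, -0.117, -0.697]
force: [-4.2, -1.3, 19.1]
opening: 0.0365
t 13.25 p [ 0.6074 -0.0643  0.1149] F [-4.15 -1.34 19.06] op 0.0365 j [ 0.31  0.86 -0.51  1.7   0.59  0.74 -0.16]
jawyaw deg 19.14 down err(world xy) [ 0.0026 -0.0012]
```

View pics/ov11s.png

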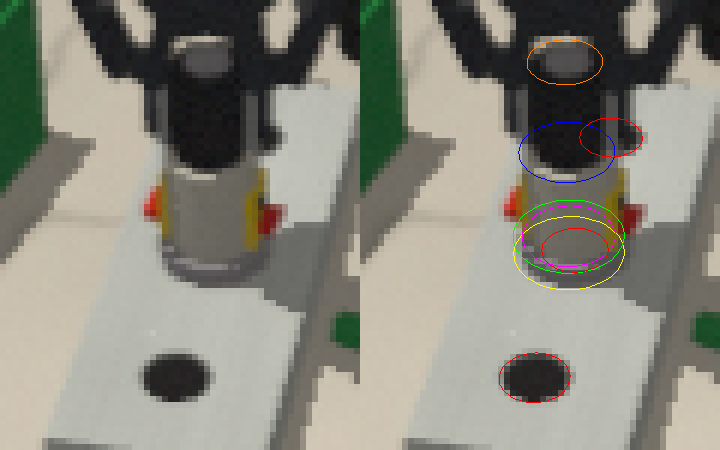

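View pics/w11.png

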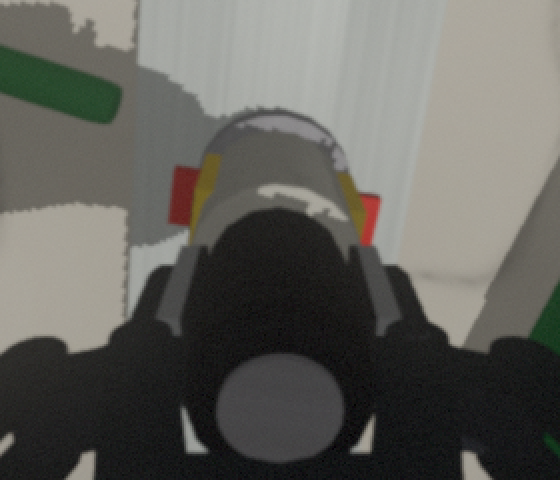

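```bash

python3 -m creep '{"linear":[[0,-0.45,0],[0,-0.5,0],[-0.1,0,-0.83],[-0.1,0,-0.83],[-0.1,0,-0.83]],"delta_rot":[[0,0,0],[0,0,0],[0,0,0],[0,0,0],[0,0,0]]}'
python3 -m creep '{"linear":[[0,0,0],[0,0,0],[0,0,0]],"delta_rot":[[0,0,0],[0,0,0],[0,0,0]]}'
python3 - <<'E'
from ov import *
s,M=show([.6286,-.1625,.131])
d0=env.get_image("wrist");d=wristd(d0,s)
print(proj(d,[list(c)+[z] for c,z in CELLS]))
g=d["image"].mean(2); b=(280,50,90,60); x,y,w,h=b; sub=g[y:y+h,x:x+w]; m=(sub<70).astype(np.uint8)
k,l,st,c=cv2.connectedComponentsWithStats(m)
for i in range(1,k):
    if st[i,4]>60: print(st[i],c[i]+[x,y])
E
```

```text
clock: 13.85
ee_pos: [0.6269, -0.164, 0.1491]
tool_rot: [0.697, 0.117, -0.119, -0.697]
force: [1.0, 0.4, -4.9]
opening: 0.0368
clock: 14.15
ee_pos: [0.6272, -0.1611, 0.1491]
tool_rot: [-0.697, -0.118, 0.119, 0.698]
force: [0.3, 1.2, -5.2]
opening: 0.0373
t 14.15 p [ 0.6272 -0.1611  0.1491] F [ 0.31  1.22 -5.21] op 0.0373 j [ 0.47  0.87 -0.56  1.55  0.55  0.89  0.05]
jawyaw deg 19.23 down err(world xy) [-0.0018  0.0013]
rows total linear [ 0.022  0.453 -0.045]
[[345.40167365 -64.73886549]
 [327.98881683  84.23504837]
 [314.17914056 201.89932646]]
[  33   13   40   44 1376] [332.49200581  84.58938953]
```

Consistent with the previous offset. Descend.

```bash

python3 -m creep '{"linear":[[0.02,0.25,-0.03],[0,0.25,0],[0,0,0]],"delta_rot":[[0,0,0],[0,0,0],[0,0,0]]}'
for i in 1 2 3; do python3 -m creep '{"linear":[[0,0.1,0],[0,0,0]],"delta_rot":[[0,0,0],[0,0,0]]}'; done
python3 - <<'E'
from ov import *
s,M=show([.6286,-.1625,.115])
E
```

```text
clock: 14.5
ee_pos: [0.6281, -0.1629, 0.1277]
tool_rot: [-0.697, -0.117, 0.119, 0.697]
force: [-0.5, 0.5, -3.9]
opening: 0.0372
clock: 14.7
ee_pos: [0.6288, -0.1631, 0.1253]
tool_rot: [-0.697, -0.117, 0.118, 0.697]
force: [-0.8, 0.8, -2.6]
opening: 0.0367
clock: 14.9
ee_pos: [0.6293, -0.1632, 0.1217]
tool_rot: [0.697, 0.118, -0.118, -0.697]
force: [-0.7, 0.6, -1.0]
opening: 0.0369
clock: 15.1
ee_pos: [0.6293, -0.1633, 0.1177]
tool_rot: [0.697, 0.118, -0.118, -0.697]
force: [-1.7, 0.8, 1.3]
opening: 0.0365
t 15.1 p [ 0.6293 -0.1633  0.1177] F [-1.67  0.78  1.34] op 0.0365 j [ 0.46  0.91 -0.54  1.57  0.58  0.83  0.03]
jawyaw deg 19.16 down err(world xy) [ 0.0004 -0.0001]
rows total linear [-0.011  0.068  0.024]
```

Force slope about 0.5 N/mm: firm. Press to flat.

```bash

python3 -m creep '{"linear":[[-0.01,0.06,0.01],[0,0,0]],"delta_rot":[[0,0,0],[0,0,0]]}'
python3 -m creep '{"linear":[[0,0.04,0.01],[0,0,0]],"delta_rot":[[0,0,0],[0,0,0]]}'
python3 -m creep '{"linear":[[0,0.03,0],[0,0,0],[0,0,0]],"delta_rot":[[0,0,0],[0,0,0],[0,0,0]]}'
```

```text
clock: 15.3
ee_pos: [0.6292, -0.1631, 0.1156]
tool_rot: [0.697, 0.118, -0.117, -0.697]
force: [-0.7, 0.4, 1.9]
opening: 0.0371
clock: 15.5
ee_pos: [0.6291, -0.1631, 0.1151]
tool_rot: [0.698, 0.118, -0.117, -0.697]
force: [-2.8, -1.1, 8.5]
opening: 0.0367
clock: 15.8
ee_pos: [0.6292, -0.1632, 0.1151]
tool_rot: [0.698, 0.118, -0.117, -0.697]
force: [-4.7, 0.9, 15.4]
opening: 0.0367
```

```bash

python3 -m creep '{"linear":[[0,0.02,0],[0,0,0],[0,0,0],[0,0,0],[0,0,0]],"delta_rot":[[0,0,0],[0,0,0],[0,0,0],[0,0,0],[0,0,0]]}'
python3 -m creep '{"linear":[[0,0,0],[0,0,0],[0,0,0]],"delta_rot":[[0,0,0],[0,0,0],[0,0,0]]}'
python3 - <<'E'
from ov import *
s,M=show()
d=env.get_image("side"); p=s["ee_pos"]
overlay(d,p[:2]+[-.0009,-.0018],p[2]-.0771,(280,140,60,75),6,"pics/ov12s.png",CELLS)
d=env.get_image("wrist");cv2.imwrite("pics/w12.png",cv2.cvtColor(d["image"],cv2.COLOR_RGB2BGR)[120:360,180:460].repeat(2,0).repeat(2,1))
E
```

```text
clock: 16.3
ee_pos: [0.6292, -0.1632, 0.115]
tool_rot: [0.698, 0.118, -0.117, -0.696]
force: [-6.6, -0.8, 19.3]
opening: 0.0365
clock: 16.6
ee_pos: [0.6292, -0.1632, 0.115]
tool_rot: [0.698, 0.118, -0.117, -0.696]
force: [-6.6, -0.9, 19.6]
opening: 0.037
t 16.6 p [ 0.6292 -0.1632  0.115 ] F [-6.64 -0.91 19.58] op 0.037 j [ 0.46  0.91 -0.54  1.57  0.58  0.82  0.02]
jawyaw deg 19.12 down err(world xy) [ 0.0022 -0.002 ]
```

View pics/ov12s.png

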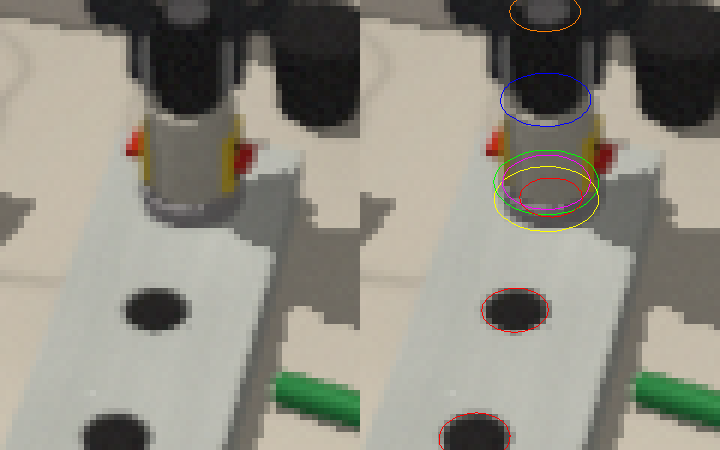

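View pics/w12.png

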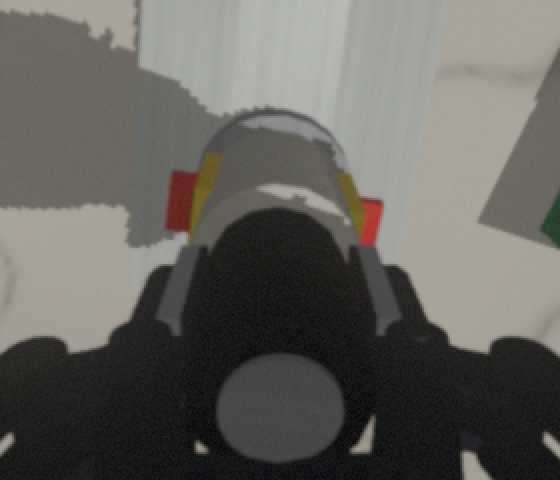

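```bash

python3 -m creep '{"linear":[[0,-0.45,0],[0,-0.5,0],[0.1,0,0.8],[0.1,0,0.85],[0.1,0,0.8]],"delta_rot":[[0,0,0],[0,0,0],[0,0,0],[0,0,0],[0,0,0]]}'
python3 -m creep '{"linear":[[0,0,0],[0,0,0],[0,0,0]],"delta_rot":[[0,0,0],[0,0,0],[0,0,0]]}'
python3 - <<'E'
from ov import *
s,M=show([.6068,-.0648,.131])
d=wristd(env.get_image("wrist"),s)
print(proj(d,[list(c)+[z] for c,z in CELLS]))
g=d["image"].mean(2); b=(280,50,90,60); x,y,w,h=b; sub=g[y:y+h,x:x+w]; m=(sub<70).astype(np.uint8)
k,l,st,c=cv2.connectedComponentsWithStats(m)
for i in range(1,k):
    if st[i,4]>60: print(st[i],c[i]+[x,y])
E
```

```text
clock: 17.2
ee_pos: [0.6071, -0.0651, 0.149]
tool_rot: [-0.697, -0.117, 0.118, 0.698]
force: [0.4, 1.2, -6.1]
opening: 0.037
clock: 17.5
ee_pos: [0.6076, -0.0679, 0.149]
tool_rot: [0.698, 0.117, -0.117, -0.697]
force: [0.5, -1.0, -5.5]
opening: 0.0367
t 17.5 p [ 0.6076 -0.0679  0.149 ] F [ 0.53 -0.99 -5.54] op 0.0367 j [ 0.33  0.82 -0.54  1.67  0.55  0.81 -0.13]
jawyaw deg 19.07 down err(world xy) [-0.0008 -0.0016]
rows total linear [0.006 0.45  0.08 ]
[[326.62522483  77.16386408]
 [313.26061229 196.54014051]
 [302.58826486 291.40220882]]
[  31    6   41   44 1405] [331.14163701  77.52811388]
```

```bash

python3 -m creep '{"linear":[[0,0.4,0.07],[0,0.3,0],[0,0.1,0],[0,0,0]],"delta_rot":[[0,0,0],[0,0,0],[0,0,0],[0,0,0]]}'
python3 - <<'E'
from ov import *
s,M=show([.6068,-.0648,.115])
E
```

```text
clock: 17.95
ee_pos: [0.6065, -0.0644, 0.1171]
tool_rot: [0.697, 0.117, -0.118, -0.697]
force: [-1.2, -0.5, -2.5]
opening: 0.0369
t 17.95 p [ 0.6065 -0.0644  0.1171] F [-1.21 -0.54 -2.54] op 0.0369 j [ 0.31  0.86 -0.52  1.7   0.58  0.74 -0.16]
jawyaw deg 19.11 down err(world xy) [-0.0013 -0.0008]
rows total linear [ 0.004  0.052 -0.011]
```

```bash

python3 -m creep '{"linear":[[0,0.055,0],[0,0.01,0],[0,0,0],[0,0,0]],"delta_rot":[[0,0,0],[0,0,0],[0,0,0],[0,0,0]]}'
python3 -m creep '{"linear":[[0,0.03,0],[0,0,0],[0,0,0]],"delta_rot":[[0,0,0],[0,0,0],[0,0,0]]}'
```

```text
clock: 18.35
ee_pos: [0.6065, -0.0641, 0.1153]
tool_rot: [0.698, 0.117, -0.118, -0.697]
force: [-1.3, -2.0, -2.1]
opening: 0.0365
clock: 18.65
ee_pos: [0.6066, -0.0642, 0.1152]
tool_rot: [0.698, 0.117, -0.118, -0.697]
force: [-3.8, -2.3, 7.1]
opening: 0.0369
```

Open slowly so the pads release evenly.

```bash

python3 -m creep '{"linear":[[0,0,0],[0,0,0],[0,0,0]],"delta_rot":[[0,0,0],[0,0,0],[0,0,0]]}' 44
python3 -m creep '{"linear":[[0,0,0],[0,0,0],[0,0,0],[0,0,0],[0,0,0]],"delta_rot":[[0,0,0],[0,0,0],[0,0,0],[0,0,0],[0,0,0]]}' 80
python3 - <<'E'
from ov import *
s,M=show()
for n in ("side","wrist"):
    d=env.get_image(n);cv2.imwrite(f"pics/{n}13.png",cv2.cvtColor(d["image"],cv2.COLOR_RGB2BGR))
E
```

```text
clock: 18.95
ee_pos: [0.6074, -0.0631, 0.1142]
tool_rot: [-0.697, -0.118, 0.117, 0.697]
force: [-0.1, -1.0, 0.7]
opening: 0.0442
clock: 19.45
ee_pos: [0.6069, -0.0635, 0.1139]
tool_rot: [0.697, 0.118, -0.118, -0.697]
force: [-0.3, -0.3, -0.1]
opening: 0.08
t 19.45 p [ 0.6069 -0.0635  0.1139] F [-0.32 -0.35 -0.05] op 0.08 j [ 0.31  0.86 -0.51  1.7   0.59  0.74 -0.16]
jawyaw deg 19.16 down err(world xy) [0.0001 0.    ]
```

View pics/wrist13.png

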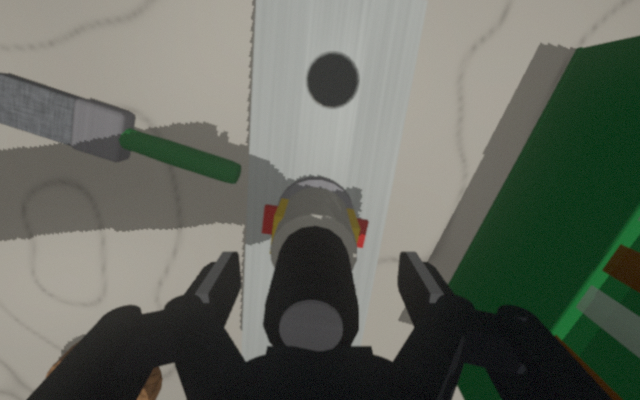

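```bash

python3 -m creep '{"linear":[[0,-0.4,0],[0,-0.8,0],[0,-0.9,0],[0,-0.9,0],[0,-0.5,0]],"delta_rot":[[0,0,0],[0,0,0],[0,0,0],[0,0,0],[0,0,0]]}'
python3 -m creep '{"linear":[[0,0,-1],[0,0,-1],[0,0,-1],[0,0,-1],[0,0,-0.5]],"delta_rot":[[0,0,0],[0,0,0],[0,0,0],[0,0,0],[0,0,0]]}'
python3 -m creep '{"linear":[[0,0,0],[0,0,0],[0,0,0]],"delta_rot":[[0,0,0],[0,0,0],[0,0,0]]}'
python3 - <<'E'
from ov import *
s,M=show()
d=env.get_image("side")
overlay(d,[.6055-.0018,-.0675],.0379,(270,140,60,75),6,"pics/ov14s.png",CELLS)
d=env.get_image("side");cv2.imwrite("pics/side14.png",cv2.cvtColor(d["image"],cv2.COLOR_RGB2BGR))
d=env.get_image("top");cv2.imwrite("pics/top14.png",cv2.cvtColor(d["image"],cv2.COLOR_RGB2BGR))
d=wristd(env.get_image("wrist"),s);cv2.imwrite("pics/wrist14.png",cv2.cvtColor(d["image"],cv2.COLOR_RGB2BGR))
E
```

```text
clock: 20.05
ee_pos: [0.608, -0.0631, 0.2571]
tool_rot: [0.697, 0.119, -0.116, -0.697]
force: [0.9, 0.2, 0.1]
opening: 0.0801
clock: 20.55
ee_pos: [0.6658, -0.239, 0.2533]
tool_rot: [0.699, 0.116, -0.116, -0.697]
force: [-0.5, -0.7, 0.5]
opening: 0.0799
clock: 20.85
ee_pos: [0.6658, -0.2314, 0.254]
tool_rot: [-0.697, -0.119, 0.119, 0.698]
force: [0.1, -0.2, 0.3]
opening: 0.0803
t 20.85 p [ 0.6658 -0.2314  0.254 ] F [ 0.11 -0.16  0.35] op 0.0803 j [ 0.54  0.84 -0.61  1.25  0.47  1.2   0.26]
jawyaw deg 19.31 down err(world xy) [-0.0002  0.0014]
```

View pics/ov14s.png

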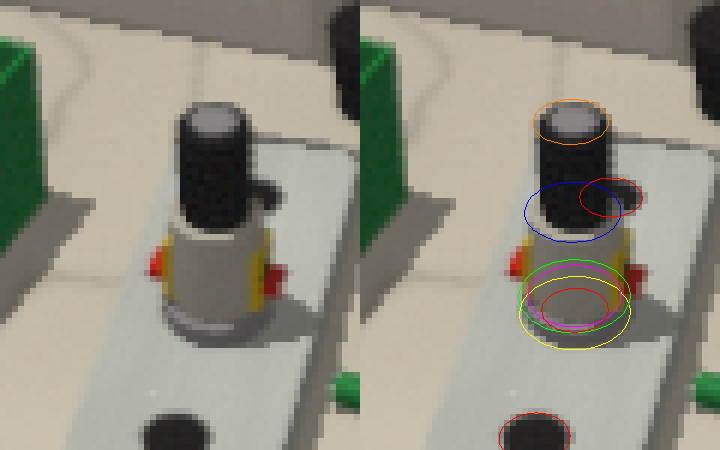

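View pics/top14.png

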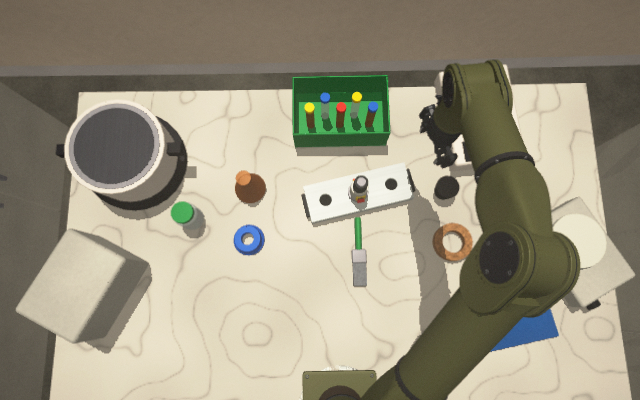

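View pics/wrist14.png

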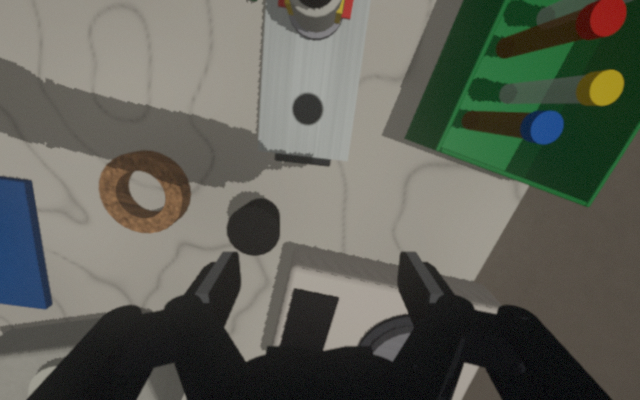

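View pics/side14.png

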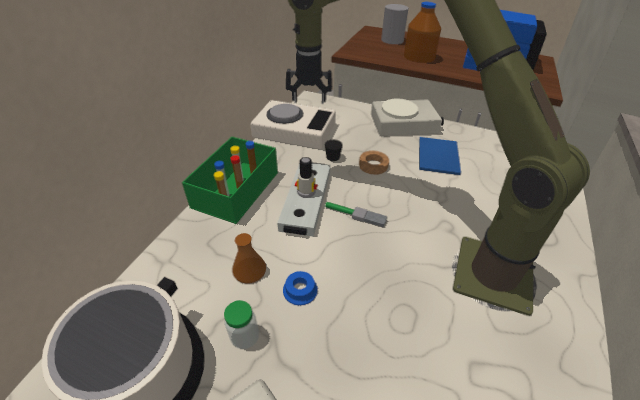

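```bash
python3 - <<'E'
from ov import *
d=env.get_image("top")
overlay(d,[.6041,-.0687],.0385,(330,160,60,50),6,"pics/ov15t.png",CELLS)
E
```

```text
(no output)
```

View pics/ov15t.png

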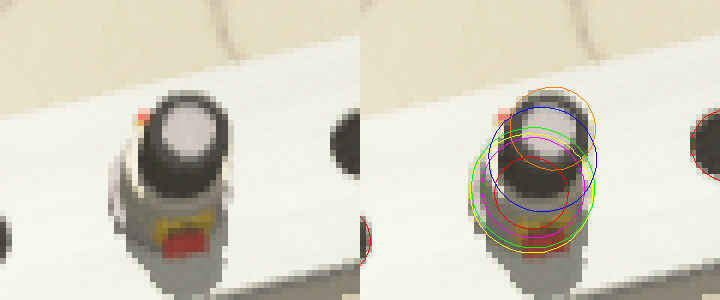

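```bash
python3 -c "
from bench import env
print(env.hand_in()); print(env.sense()['clock'])"
```

```text
the job is handed in; nothing more can be done
None
the job is handed in; nothing more can be done
```

I pressed the tester foot-flat on the left, middle and right pads in that order, holding each for more than half a second. I then left it standing released over the middle pad, which is the soft one, and handed the job in at about 21 s of the 54 s allowed.

**Readings:** as the pin was pressed in, force rose by about 0.7 N/mm on the left pad (hard), about 0.2 N/mm on the middle (soft) and about 0.5 N/mm on the right (firm). The pointer heights in the wrist pictures gave the same order.

**Final state:** the last pictures show the tester upright with the gripper well clear. Its top lies within one pixel (about 2.5 mm) of the middle pad's centre, and I could see no bystander moved.

**Checks that disagreed:**
- The wrist camera and the fixed cameras differed by about 4 mm. I corrected for this by comparing the tester with the pads in the same picture.
- The left press was about 2.5 mm off centre, going by the later corrected estimate. The limit is 10 mm.
- In the grip the tester leaned by an estimated 0.025 rad, against a limit of 0.08, and it straightened when released.

I did not measure how far the pin was pushed in at the end. I took it as under 6.5 mm because the tester stands foot-flat by itself.

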